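# Load the parts tumbler and shift it into gear

### The arm

A 6-joint arm with a two-finger parallel gripper is mounted at the origin on the work surface. World frame = base frame: x ahead of the robot, y to its left, z up, the work surface at z = 0. Lengths are in mm, angles in rad, forces in N, time in s.
With the tool pointing down it reaches from about 350 to 775 mm from the base axis. Payload 7.3 kg.
Tool frame: the origin (TCP) lies at the very end of the fingers, on their centre line; the grasp point (between the pads) lies bot.grip_point_offset behind it (bot.grip_point_offset is the distance from the TCP to the grasp point, in mm); z points along the fingers, y is the line along which they close (so a half turn about z gives the same grasp; the last joint's range is limited). The gripper opens to 92 mm and grips with 3 to 60 N. Pads are 19 mm wide; open, the fingers measure 130 mm over their backs; the gripper's body (75 mm by 190 mm) begins 47 mm behind the grasp point.
Start: joints at [-1.313, 0.342, 1.524, -0, 1.275, -0.146], TCP at [206.304, -482.787, 226.741] pointing down, gripper open.
Joint ranges: [-2.53, 2.53], [-0.77, 2.02], [0.04, 2.7], [-1, 4.14], [0.28, 2.66], [-3.11, 3.11]. Speed limits (rad/s): [2.57, 2.57, 3.14, 3.14, 3.14, 3.14].

### API

Orientations are given as [roll, pitch, yaw] about the fixed x, y, z axes, in that order (R = Rz(yaw) Ry(pitch) Rx(roll)).
In Python, from plant import bot gives the robot as it stands. The module is installed in compiled form; this text tells all that it offers.
- The arm moves only by the tool carry_out, never from a script. Its argument "plan" is a list of rows, each an object of numbers: "tx", "ty", "tz": the shift along the world's x, y, z in mm; "rx", "ry", "rz": the turn, a rotation vector about the world's x, y, z in rad. A call has 1 to 12 rows; each row shifts and turns the commanded pose from where the row before left it; what a row does not reach is not made up. A row lasts 1/10 s, in which the tool goes at most 50 mm and 8.59 degrees, less where a joint would pass 70% of its speed; a pose out of reach is approached as far as the arm can. A call with a gripper value outside its range is refused whole. "gripper" is the closure, from 0 (fully open) to 1 (shut), set as the call begins (left out, the last holds). The fingers move at their own pace and stop on an object; the grip force is fixed at half the most. Time passes only in rows, so rows that do not move let the fingers close. It gives the time, the measured TCP pose, the force, the opening and the grip force at its end, in the units of the state.
- bot.get_obs(): the state, without advancing time (a new reading comes with each control period).
- bot.capture(name): name is "scene" or "top" or "wrist"; returns the picture (420x560x3 uint8, red, green, blue); there is no depth.
- bot.camera_model(name): a dict with "camera_matrix" (3x3 intrinsics, pixels), "dist" ([k1, k2, p1, p2, k3] as OpenCV has them; the pictures are not rectified), "R" (3x3) and "t" (3): a world point X has camera coordinates R X + t. Camera axes: x right, y down, z forward; pixel columns grow to the right and rows downward; lengths in mm; the calibration is good to about 2 mm. A picture is of the moment at which its call begins: read the wrist's pose just before it. camera_model takes no time and is no camera call; for the wrist camera it gives the pose at the moment of the call.
- bot.close_job(): hands the job in; it is judged then, once.
The state is a dict: "time": time; "joint_positions": joint angles; "dq": joint speeds; "tau": joint torques, N m; "tool_pos": TCP position; "tcp_rot": TCP orientation; "contact_force": force on the tool from outside, world axes, zero at the start; "moment": the same for the moment, N m; "grip_width": finger opening in mm; "finger_force": force on a finger pad.
Only numpy, scipy, OpenCV 4.12 (cv2) and the standard library are available. Lean on these libraries where they do the work, as an engineer would, in place of code of your own. Each camera call takes 0.05 s, during which the arm holds its last target. There are 200 camera calls.

### The job

Load and engage the little parts tumbler. First take the black drum from its wooden rest and lay it gently on the tumbler's two rollers, between the end brackets, never letting it fall. Then shift the gear lever to the far end of its gate: pull the collar up along the lever against its spring, swing the lever past the two teeth with the collar held up, and let the collar spring fully back down so that the lever is locked there; leave the drum lying on the rollers and the tub, screwdriver and jar where they stand.

Things in the scene. Friction and masses are not known exactly. Their poses are not given: they have to be found in the camera images.
- drum_center (a point): Centre of the loose black drum: closed cylinder, 56 mm in diameter, 90 mm long (98 mm over its small end caps), 0.25 to 0.5 kg, lying with its axis along this point's y. It starts on a fixed wooden rest (85 x 100 mm board with two 16 mm dowels running along the drum), its centre 52 mm above the table. Grip it across its diameter from above.
- cradle (a point): Where the drum's centre lies when it rests on the tumbler's two rollers midway between the end brackets, 90 mm above the table. Axes are the tumbler's: y along the rollers, away from the gear pod, z up, -x the front (facing away from the robot). Rollers: fixed rods 16 mm thick, 34 mm apart. Brackets at y = -66 and +66 mm (124 mm gap) end 16 mm below it. Base 220 x 340 mm, 40 mm high.
- lever_pivot (a point): The lever's fixed pivot, inside the gear pod (pod middle is 190 mm from the cradle along -y). z is square to the pod's sloping panel, leaning 28 degrees from vertical to the front; x runs up the slope; the lever swings about x. Panel 38 mm from here along z. Two steel teeth (at x = -13.5 and +13.5, y = 0; 13 x 15 mm), one each side of the slot, end 69 mm from here along z.
- handle_bar (a point): Middle of the tumbler's fixed carry handle: a black bar 16 mm thick and 140 mm long along the tumbler's y (this point's axes), passing over the pod, 220 mm above the table. It hangs above and about 33 mm behind the collar, so a gripper coming straight down on the collar strikes it: come in along the lever, tilted about 30 to 35 degrees, its fingers pointing down and back to the robot.
- collar_grip (a point): On the axis of the lock collar, 10 mm below its upper end: aluminium sleeve, 26 mm in diameter, 44 mm long, sliding on the 10 mm steel lever. z points up along the lever (pull this way), x is parallel to the pivot's x. Collar down: this point is 94 mm from the pivot, the collar's lower end 60 mm; the lever's 14 mm capped end is 128 mm from it. Grip across y (across x the handle is close).
- lever_arm (a joint): Swing of the lever in rad about the pivot's +x: 0 = leaning 0.40 to the pivot's +y (towards the rollers), 0.40 = square to the panel, between the teeth, 0.80 = leaning 0.40 to -y, the far end, where it must go. Starts at 0 to 0.04. Stays where left; about 1.3 N at the collar moves it. With the collar down the teeth block it about 0.1 rad from either end.
- lock_collar (a joint): How far the collar is pulled up along the lever, in m: 0 = fully down, at most 0.018. A spring presses it down with 2.5 N at 0 and about 4 N at the top. It must be up by at least 0.011 to pass over the teeth.
- tub_spot (a point): A loose open white plastic tub, 66 mm across and 45 mm tall, standing beyond the rest; this point is at its underside. A bystander.
- screwdriver_spot (a point): A loose screwdriver, 150 mm long, lying on the table between the robot and the rest; this point is on its underside. A bystander.
- jar_spot (a point): A loose small pale jar with a lid, 48 mm across and 60 mm tall, standing in front of the tumbler, on the side away from the robot; this point is at its underside. A bystander.

How it is judged (in metres and radians):
On the way, in this order (a step that is already met when the one before it is completed fails the run):
1. the drum lies on both rollers between the end brackets, let go, with the lever still at its starting end (x of drum_center in the frame of cradle between -0.005 and 0.005 m and y of drum_center in the frame of cradle between -0.02 and 0.02 m and z of drum_center in the frame of cradle between -0.004 and 0.004 m and angle between the y axis of drum_center and the y axis of cradle, either way round below 0.12 rad and contact force between the fingers and drum below 0.1 N and value of joint lever_arm below 0.2 rad), for 0.2 s.
2. the collar is held up clear of the teeth with the lever among them (value of joint lock_collar above 0.008 m and value of joint lever_arm between 0.3 and 0.5 rad), for 0.02 s.
3. the lever is at the far end with the collar back down (value of joint lever_arm above 0.66 rad and value of joint lock_collar below 0.003 m), for 0.1 s.
At the end, for the whole second after the job is handed in: The drum rests on both rollers between the brackets (within 5 mm across, 20 mm along, 4 mm in height of the cradle point, axis within 0.12 rad); the lever is past the teeth (over 0.66 rad), the collar down within 3 mm; tub, screwdriver and jar within 30 mm of their starts (all of step 3 and x of drum_center in the frame of cradle between -0.005 and 0.005 m and y of drum_center in the frame of cradle between -0.02 and 0.02 m and z of drum_center in the frame of cradle between -0.004 and 0.004 m and angle between the y axis of drum_center and the y axis of cradle, either way round below 0.12 rad and linear speed of drum below 0.02 m/s); the robot touches nothing.
It fails at once if the drum falls: it moves faster than 0.6 m/s with the fingers off it (linear speed of drum above 0.6 m/s and contact force between the fingers and drum below 0.1 N).
It fails at once if the tub, screwdriver or jar is moved more than 30 mm (distance of any of tub_spot, screwdriver_spot, jar_spot from where it was at the start of the episode above 0.03 m).
It also fails if it takes over 61 s, if anything falls off the work surface, if the arm or the gripper's body presses on something with over 40 N, if the wrist force passes 120 N, or if a joint passes its speed limit or range.

## Working session

There is one attempt and no reset: what is moved stays moved. The work goes in short steps, Python scripts to look and compute and a tool call to move; the robot and the scene stay as the last step left them, time stands still between calls to the robot, and variables do not carry over. Pictures are saved under pics/ and viewed, at most 10 in all, crops included, and the job is handed in when it is done.

Besides the shell and the picture viewer there is one more tool, called after "Call:" by a JSON object that holds its "name" and its "arguments", one argument or row to a line. carry_out: Moves the arm, as the interface text tells. Its arguments: {"type":"object","properties":{"plan":{"type":"array"},"gripper":{"type":"number"}},"required":["plan"]}

```bash
mkdir -p pics; python3 - <<'E'
from plant import bot
import cv2,numpy as np
print(bot.get_obs(), bot.grip_point_offset)
for n in ("scene","top"):
    m=bot.camera_model(n); print(n,{k:np.round(v,3).tolist() for k,v in m.items()})
    cv2.imwrite(f"pics/{n}0.png",bot.capture(n)[:,:,::-1])
E
```

```text
{'time': 0.0, 'joint_positions': array([-1.31301137e+00,  3.42720552e-01,  1.52503411e+00,  6.46811951e-06,
        1.27539044e+00, -1.46022205e-01]), 'dq': array([ 0.00135868,  0.00039727,  0.00030198, -0.00027075,  0.00142539,
        0.00013997]), 'tau': array([-1.24550301e-03, -4.31246173e+01, -2.44222587e+01,  7.16038956e-02,
        5.59325656e-02, -1.30313178e-04]), 'tool_pos': array([ 206.18935353, -482.3668552 ,  226.04012607]), 'tcp_rot': array([-3.14005763e+00, -2.32005120e-04,  4.03805095e-01]), 'contact_force': array([-0.63281903, -0.04035028,  0.87795147]), 'moment': array([-0.02497005,  0.05592888, -0.02414205]), 'finger_force': 0.0, 'grip_width': 91.8409463112717} 18.8
scene {'camera_matrix': [[462.757, 0.0, 280.902], [0.0, 462.757, 215.921], [0.0, 0.0, 1.0]], 'dist': [-0.122, 0.0, 0.0, 0.0, 0.0], 'R': [[-0.588, 0.809, 0.005], [0.609, 0.447, -0.655], [-0.532, -0.383, -0.755]], 't': [308.583, -217.556, 1486.322]}
top {'camera_matrix': [[402.145, 0.0, 283.608], [0.0, 402.145, 203.386], [0.0, 0.0, 1.0]], 'dist': [-0.006, 0.0, 0.0, 0.0, 0.0], 'R': [[0.022, -1.0, 0.019], [-0.991, -0.024, -0.134], [0.135, -0.016, -0.991]], 't': [-26.913, 540.322, 1063.548]}
```

View pics/scene0.png

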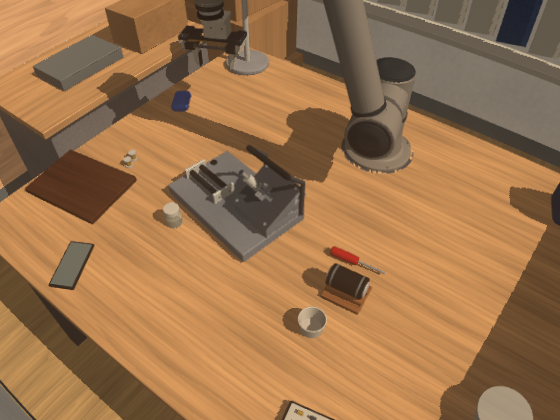

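View pics/top0.png

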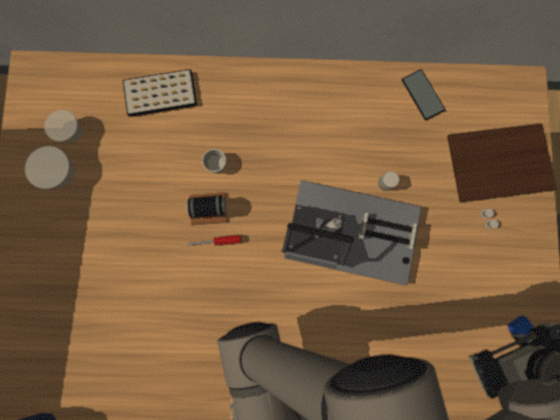

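The scene shows the tumbler in the middle (scene px ~240,205; rollers to the left of its pod), drum on its rest at (348,283), tub (312,322), jar (173,214). In the top view the drum is at (208,207), rollers about (388,230), pod/lever about (330,225), jar (389,181), screwdriver (228,240).

```bash
cat > h.py <<'E'
from plant import bot
import cv2,numpy as np
from scipy.spatial.transform import Rotation as Ro
def px(m,X):
    p,_=cv2.projectPoints(np.atleast_2d(X).astype(float),cv2.Rodrigues(m["R"])[0],m["t"],m["camera_matrix"],m["dist"]); return p[:,0]
def ray(m,uv):
    p=cv2.undistortPoints(np.array(uv,float).reshape(-1,1,2),m["camera_matrix"],m["dist"])[:,0]
    d=np.c_[p,np.ones(len(p))]@m["R"]; return -m["R"].T@m["t"], d/np.linalg.norm(d,axis=1)[:,None]
def onz(m,uv,z):
    c,d=ray(m,uv); return c+d*((z-c[2])/d[:,2])[:,None]
def tri(m1,u1,m2,u2):
    c1,d1=ray(m1,[u1]);c2,d2=ray(m2,[u2]);d1=d1[0];d2=d2[0]
    s=np.linalg.lstsq(np.c_[d1,-d2],c2-c1,rcond=None)[0]
    a,b=c1+s[0]*d1,c2+s[1]*d2; return (a+b)/2,np.linalg.norm(a-b)
E
python3 - <<'E'
import cv2,numpy as np
t=cv2.imread("pics/top0.png");s=cv2.imread("pics/scene0.png")
a=cv2.resize(t[170:295,270:435],(792,600),interpolation=cv2.INTER_CUBIC)
cv2.imwrite("pics/c1.png",a)
E
```

```text
(no output)
```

View pics/c1.png

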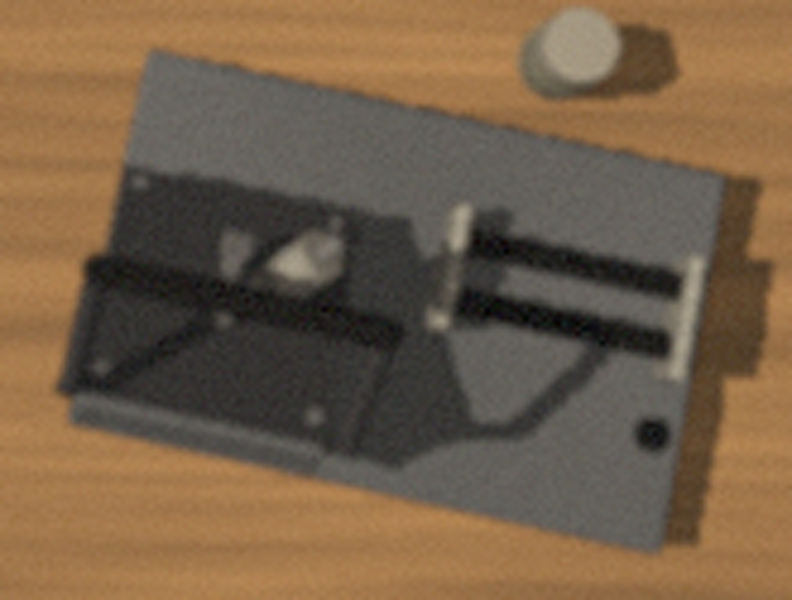

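The crop (4.8x) shows base corners (150,50), (722,180), (660,548); bracket tops at (460,205)-(438,325) and (697,258)-(677,378); handle bar (93,268)-(400,335); collar about (315,255).

```bash
python3 - <<'E'
from h import *
np.set_printoptions(precision=1,suppress=True)
m=bot.camera_model("top");s=bot.camera_model("scene")
f=lambda L:[(270+(a+.5)/4.8-.5,170+(b+.5)/4.8-.5) for a,b in L]
B=onz(m,f([(150,50),(722,180),(660,548)]),40);print("base",B,np.linalg.norm(B[0]-B[1]),np.linalg.norm(B[1]-B[2]),"mid",(B[0]+B[2])/2)
d=B[1]-B[0];print("yaw of y axis",np.degrees(np.arctan2(d[1],d[0])))
K=onz(m,f([(460,205),(438,325),(697,258),(677,378)]),74);print("brackets",K,K.mean(0))
H=onz(m,f([(93,268),(400,335)]),220);print("handle",H,H.mean(0),np.linalg.norm(H[0]-H[1]))
d=H[1]-H[0];print("yaw",np.degrees(np.arctan2(d[1],d[0])))
t=cv2.imread("pics/top0.png")
g=t.max(2).astype(int)
mask=np.zeros(g.shape,np.uint8);mask[190:222,180:235]=(g[190:222,180:235]<60)
n,l,st,c=cv2.connectedComponentsWithStats(mask);i=1+st[1:,4].argmax();print(st[i],c[i])
print(cv2.minAreaRect(np.argwhere(l==i)[:,::-1].astype(np.float32)))
print("drum",onz(m,[c[i]],52), onz(m,[(188,207),(228,207)],52))
print("tub",onz(m,[(214,160)],45),"scr",onz(m,[(190,243),(242,240)],10),"jar",onz(m,[(390,180)],60))
cv2.imwrite("pics/c2.png",np.hstack([cv2.resize(t[140:260,170:260],(450,600),interpolation=cv2.INTER_CUBIC)]))
E
```

```text
base [[ 606.4  -60.6   40. ]
 [ 539.1 -389.1   40. ]
 [ 331.5 -349.3   40. ]] 335.31564230821107 211.36971564701446 mid [ 468.9 -204.9   40. ]
yaw of y axis -101.57177528298229
brackets [[ 517.1 -230.9   74. ]
 [ 450.8 -218.5   74. ]
 [ 490.9 -361.9   74. ]
 [ 424.9 -349.4   74. ]] [ 470.9 -290.2   74. ]
handle [[ 465.9  -24.8  220. ]
 [ 437.7 -169.8  220. ]] [451.8 -97.3 220. ] 147.70817133732663
yaw -101.01498575084041
[188 196  37  22 601] [205.8 206.8]
((205.791015625, 206.7008514404297), (20.370542526245117, 35.30894088745117), 84.80557250976562)
drum [[524.5 194.5  52. ]] [[522.7 242.   52. ]
 [525.3 134.9  52. ]]
tub [[655.3 179.4  45. ]] scr [[428.1 240.5  10. ]
 [439.6  97.8  10. ]] jar [[ 608.7 -301.5   60. ]]
```

Call:
{"name": "carry_out", "arguments": {
  "plan": [
    {"tx": 17.6, "ty": 37.3, "tz": 8, "rz": 0.07},
    {"tx": 17.6, "ty": 37.3, "tz": 8, "rz": 0.07},
    {"tx": 17.6, "ty": 37.3, "tz": 8, "rz": 0.07},
    {"tx": 17.6, "ty": 37.3, "tz": 8, "rz": 0.07},
    {"tx": 17.6, "ty": 37.3, "tz": 8, "rz": 0.07},
    {"tx": 17.6, "ty": 37.3, "tz": 8, "rz": 0.07},
    {"tx": 17.6, "ty": 37.3, "tz": 8, "rz": 0.07},
    {"tx": 17.6, "ty": 37.3, "tz": 8, "rz": 0.07},
    {"tx": 17.6, "ty": 37.3, "tz": 8, "rz": 0.07},
    {"tx": 17.6, "ty": 37.3, "tz": 8, "rz": 0.07},
    {"tx": 17.6, "ty": 37.3, "tz": 8, "rz": 0.07},
    {"tx": 17.6, "ty": 37.3, "tz": 8, "rz": 0.07}
  ]
}}

```text
invalid input at $.plan[0]: expected keys tx, ty, tz, rx, ry, rz
```

Call:
{"name": "carry_out", "arguments": {
  "plan": [
    {"tx": 17.6, "ty": 37.3, "tz": -12, "rz": 0.07},
    {"tx": 17.6, "ty": 37.3, "tz": -12, "rz": 0.07},
    {"tx": 17.6, "ty": 37.3, "tz": -12, "rz": 0.07},
    {"tx": 17.6, "ty": 37.3, "tz": -12, "rz": 0.07},
    {"tx": 17.6, "ty": 37.3, "tz": -12, "rz": 0.07},
    {"tx": 17.6, "ty": 37.3, "tz": -12, "rz": 0.07},
    {},
    {}
  ]
}}

```text
invalid input at $.plan[0]: expected keys tx, ty, tz, rx, ry, rz
```

```bash
python3 - <<'E'
from h import *
np.set_printoptions(precision=3,suppress=True)
o=bot.get_obs();print(o["tool_pos"],o["tcp_rot"],o["time"])
m=bot.camera_model("wrist");print(m)
print("cam at",-m["R"].T@m["t"])
np.save("m1.npy",m,allow_pickle=True)
cv2.imwrite("pics/w1.png",bot.capture("wrist")[:,:,::-1])
print(px(m,[(523,190,52),(523,240,52),(523,140,52)]))
E
```

```text
[ 206.215 -482.416  226.116] [-3.14  -0.     0.404] 0.1
{'camera_matrix': array([[377.374,   0.   , 275.373],
       [  0.   , 377.374, 215.637],
       [  0.   ,   0.   ,   1.   ]]), 'dist': array([0.02, 0.  , 0.  , 0.  , 0.  ]), 'R': array([[ 0.393, -0.92 , -0.001],
       [-0.88 , -0.376,  0.29 ],
       [-0.267, -0.113, -0.957]]), 't': array([-523.593,  -36.291,  391.036])}
cam at [ 278.22  -451.086  384.045]
[[-1099.681 -1326.314]
 [-1353.212 -1511.64 ]
 [ -882.859 -1168.049]]
```

View pics/w1.png

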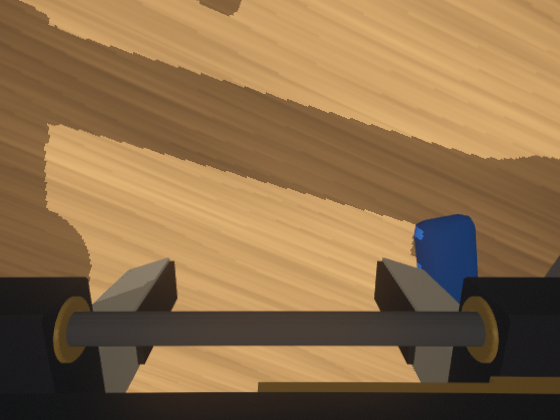

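The move was refused (all six keys are needed), so the view is from the start pose: fingers and a blue object at right (450,255), nothing relevant.

Call:
{"name": "carry_out", "arguments": {
  "plan": [
    {"tx": 19.8, "ty": 37, "tz": 8, "rx": 0, "ry": 0, "rz": 0.078},
    {"tx": 19.8, "ty": 37, "tz": 8, "rx": 0, "ry": 0, "rz": 0.078},
    {"tx": 19.8, "ty": 37, "tz": 8, "rx": 0, "ry": 0, "rz": 0.078},
    {"tx": 19.8, "ty": 37, "tz": 8, "rx": 0, "ry": 0, "rz": 0.078},
    {"tx": 19.8, "ty": 37, "tz": 8, "rx": 0, "ry": 0, "rz": 0.078},
    {"tx": 19.8, "ty": 37, "tz": 8, "rx": 0, "ry": 0, "rz": 0.078},
    {"tx": 19.8, "ty": 37, "tz": 8, "rx": 0, "ry": 0, "rz": 0.078},
    {"tx": 19.8, "ty": 37, "tz": 8, "rx": 0, "ry": 0, "rz": 0.078},
    {"tx": 19.8, "ty": 37, "tz": 8, "rx": 0, "ry": 0, "rz": 0.078},
    {"tx": 19.8, "ty": 37, "tz": 8, "rx": 0, "ry": 0, "rz": 0.078}
  ]
}}

```text
time: 1.15
tool_pos: [404.7, -111.1, 307.0]
tcp_rot: [3.141, 0.0, 1.187]
contact_force: [0.2, -0.5, -0.9]
grip_width: 92.2
finger_force: 0.0
```

Call:
{"name": "carry_out", "arguments": {
  "plan": [
    {"tx": 19.8, "ty": 37, "tz": -8, "rx": 0, "ry": 0, "rz": 0.078},
    {"tx": 19.8, "ty": 37, "tz": -8, "rx": 0, "ry": 0, "rz": 0.078},
    {"tx": 19.8, "ty": 37, "tz": -8, "rx": 0, "ry": 0, "rz": 0.078},
    {"tx": 19.8, "ty": 37, "tz": -8, "rx": 0, "ry": 0, "rz": 0.078},
    {"tx": 19.8, "ty": 37, "tz": -8, "rx": 0, "ry": 0, "rz": 0.078},
    {"tx": 19.8, "ty": 37, "tz": -8, "rx": 0, "ry": 0, "rz": 0.078},
    {"tx": 0, "ty": 0, "tz": 0, "rx": 0, "ry": 0, "rz": 0},
    {"tx": 0, "ty": 0, "tz": 0, "rx": 0, "ry": 0, "rz": 0}
  ]
}}

```text
time: 1.95
tool_pos: [522.8, 109.8, 257.9]
tcp_rot: [-3.14, 0.0, 1.653]
contact_force: [0.0, 0.0, 0.3]
grip_width: 92.0
finger_force: 0.0
```

```bash
python3 - <<'E'
from h import *
np.set_printoptions(precision=3,suppress=True)
o=bot.get_obs();print(o["tool_pos"],o["tcp_rot"],o["time"],o["contact_force"])
m=bot.camera_model("wrist")
print("cam at",-m["R"].T@m["t"])
np.save("m1.npy",m,allow_pickle=True)
cv2.imwrite("pics/w2.png",bot.capture("wrist")[:,:,::-1])
print(px(m,[(523,190,52),(523,240,52),(523,140,52)]))
E
```

```text
[522.793 109.759 257.909] [-3.14   0.     1.653] 1.95 [0.017 0.024 0.335]
cam at [516.061 188.984 415.791]
[[283.476 100.073]
 [288.51   40.571]
 [278.869 154.513]]
```

View pics/w2.png

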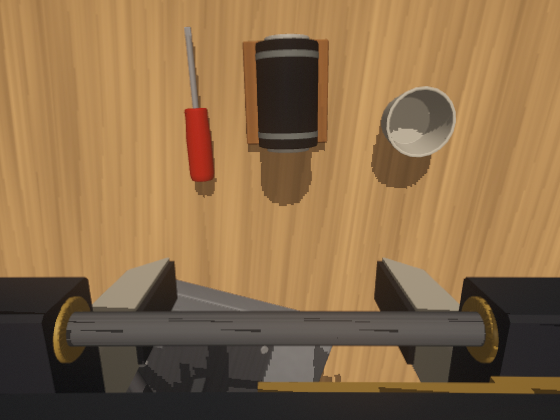

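The wrist view shows the drum at centre (287,93) with its ends at rows about 38 and 148 and sides at columns 256-319, screwdriver at (198,120), tub at (420,122). I'll measure the dark silhouette.

```bash
python3 - <<'E'
from h import *
np.set_printoptions(precision=1,suppress=True)
m=np.load("m1.npy",allow_pickle=True).item()
t=cv2.imread("pics/w2.png");g=t.max(2)
for r in (45,65,75,85,95,105,115,125): 
    c=np.where(g[r,240:335]<62)[0]+240; print(r,c.min(),c.max(), onz(m,[(c.min()-.5,r),(c.max()+.5,r)],54)[:,:2].ravel())
print(onz(m,[(286,37),(288,150)],60),onz(m,[(286,52),(288,136)],80))
E
```

```text
45 256 317 [494.4 233.8 548.6 238.3]
65 256 317 [495.5 217.6 550.5 222.1]
75 257 317 [496.9 209.4 551.5 213.8]
85 257 317 [497.5 200.9 552.5 205.4]
95 257 317 [498.1 192.4 553.5 196.9]
105 258 317 [499.6 183.7 554.5 188.2]
115 258 316 [500.2 174.9 554.6 179.4]
125 258 316 [500.8 165.9 555.6 170.4]
[[520.4 241.5  60. ]
 [531.  146.   60. ]] [[521.2 227.4  80. ]
 [529.  160.5  80. ]]
```

Call:
{"name": "carry_out", "arguments": {
  "plan": [
    {"tx": 1, "ty": 28, "tz": -20, "rx": 0, "ry": 0, "rz": 0.017},
    {"tx": 1, "ty": 28, "tz": -20, "rx": 0, "ry": 0, "rz": 0},
    {"tx": 1, "ty": 28.3, "tz": -20, "rx": 0, "ry": 0, "rz": 0},
    {"tx": 0, "ty": 0, "tz": -40, "rx": 0, "ry": 0, "rz": 0},
    {"tx": 0, "ty": 0, "tz": -40, "rx": 0, "ry": 0, "rz": 0},
    {"tx": 0, "ty": 0, "tz": -30, "rx": 0, "ry": 0, "rz": 0},
    {"tx": 0, "ty": 0, "tz": -20, "rx": 0, "ry": 0, "rz": 0},
    {"tx": 0, "ty": 0, "tz": -15, "rx": 0, "ry": 0, "rz": 0},
    {"tx": 0, "ty": 0, "tz": -10, "rx": 0, "ry": 0, "rz": 0},
    {"tx": 0, "ty": 0, "tz": -9, "rx": 0, "ry": 0, "rz": 0},
    {"tx": 0, "ty": 0, "tz": 0, "rx": 0, "ry": 0, "rz": 0}
  ]
}}

```text
time: 3.1
tool_pos: [525.8, 192.8, 34.3]
tcp_rot: [-3.141, 0.0, 1.668]
contact_force: [0.3, 0.5, -0.1]
grip_width: 91.7
finger_force: 0.0
```

Call:
{"name": "carry_out", "arguments": {
  "plan": [
    {"tx": 0, "ty": 0, "tz": 0, "rx": 0, "ry": 0, "rz": 0},
    {"tx": 0, "ty": 0, "tz": 0, "rx": 0, "ry": 0, "rz": 0},
    {"tx": 0, "ty": 0, "tz": 0, "rx": 0, "ry": 0, "rz": 0},
    {"tx": 0, "ty": 0, "tz": 0, "rx": 0, "ry": 0, "rz": 0},
    {"tx": 0, "ty": 0, "tz": 0, "rx": 0, "ry": 0, "rz": 0},
    {"tx": 0, "ty": 0, "tz": 0, "rx": 0, "ry": 0, "rz": 0},
    {"tx": 0, "ty": 0, "tz": 0, "rx": 0, "ry": 0, "rz": 0},
    {"tx": 0, "ty": 0, "tz": 0, "rx": 0, "ry": 0, "rz": 0}
  ],
  "gripper": 1
}}

```text
time: 3.9
tool_pos: [526.2, 193.6, 35.0]
tcp_rot: [3.141, -0.0, 1.669]
contact_force: [-0.8, 0.2, 3.0]
grip_width: 55.3
finger_force: 30.0
```

Call:
{"name": "carry_out", "arguments": {
  "plan": [
    {"tx": 0, "ty": 0, "tz": 10, "rx": 0, "ry": 0, "rz": 0},
    {"tx": 0, "ty": 0, "tz": 25, "rx": 0, "ry": 0, "rz": 0},
    {"tx": 0, "ty": 0, "tz": 40, "rx": 0, "ry": 0, "rz": 0},
    {"tx": 0, "ty": 0, "tz": 45, "rx": 0, "ry": 0, "rz": 0},
    {"tx": 0, "ty": 0, "tz": 45, "rx": 0, "ry": 0, "rz": 0},
    {"tx": 0, "ty": 0, "tz": 45, "rx": 0, "ry": 0, "rz": 0},
    {"tx": 0, "ty": 0, "tz": 35, "rx": 0, "ry": 0, "rz": 0},
    {"tx": 0, "ty": 0, "tz": 20, "rx": 0, "ry": 0, "rz": 0}
  ]
}}

```text
time: 4.7
tool_pos: [526.3, 193.5, 303.3]
tcp_rot: [3.138, -0.0, 1.669]
contact_force: [0.4, 0.4, -4.3]
grip_width: 55.2
finger_force: 30.0
```

Call:
{"name": "carry_out", "arguments": {
  "plan": [
    {"tx": -2, "ty": -15, "tz": 0, "rx": 0, "ry": 0, "rz": -0.02},
    {"tx": -4, "ty": -30, "tz": 0, "rx": 0, "ry": 0, "rz": -0.02},
    {"tx": -5, "ty": -40, "tz": 0, "rx": 0, "ry": 0, "rz": -0.02},
    {"tx": -5, "ty": -40, "tz": 0, "rx": 0, "ry": 0, "rz": -0.02},
    {"tx": -5, "ty": -40, "tz": 0, "rx": 0, "ry": 0, "rz": -0.02},
    {"tx": -5, "ty": -40, "tz": 0, "rx": 0, "ry": 0, "rz": -0.02},
    {"tx": -5, "ty": -40, "tz": 0, "rx": 0, "ry": 0, "rz": -0.02},
    {"tx": -5, "ty": -40, "tz": 0, "rx": 0, "ry": 0, "rz": -0.02},
    {"tx": -5, "ty": -40, "tz": 0, "rx": 0, "ry": 0, "rz": -0.02},
    {"tx": -5, "ty": -40, "tz": 0, "rx": 0, "ry": 0, "rz": -0.02},
    {"tx": -5, "ty": -40, "tz": 0, "rx": 0, "ry": 0, "rz": -0.02},
    {"tx": -5, "ty": -40, "tz": 0, "rx": 0, "ry": 0, "rz": -0.02}
  ]
}}

```text
time: 5.9
tool_pos: [468.1, -253.1, 298.0]
tcp_rot: [-3.138, -0.002, 1.427]
contact_force: [0.1, 0.1, -3.9]
grip_width: 55.5
finger_force: 30.0
```

Call:
{"name": "carry_out", "arguments": {
  "plan": [
    {"tx": -5, "ty": -40, "tz": 0, "rx": 0, "ry": 0, "rz": -0.02},
    {"tx": -5, "ty": -40, "tz": 0, "rx": 0, "ry": 0, "rz": -0.02},
    {"tx": -4, "ty": -30, "tz": -10, "rx": 0, "ry": 0, "rz": -0.016},
    {"tx": -2, "ty": -17, "tz": -20, "rx": 0, "ry": 0, "rz": 0},
    {"tx": 0, "ty": 0, "tz": 0, "rx": 0, "ry": 0, "rz": 0},
    {"tx": 0, "ty": 0, "tz": 0, "rx": 0, "ry": 0, "rz": 0}
  ]
}}

```text
time: 6.5
tool_pos: [452.9, -378.1, 268.0]
tcp_rot: [-3.138, -0.003, 1.371]
contact_force: [0.1, -0.0, -4.0]
grip_width: 55.2
finger_force: 30.0
```

```bash
python3 - <<'E'
from h import *
np.set_printoptions(precision=1,suppress=True)
o=bot.get_obs();print(o["tool_pos"],o["tcp_rot"],o["time"],o["finger_force"],o["grip_width"])
m=bot.camera_model("wrist")
np.save("m2.npy",m,allow_pickle=True)
cv2.imwrite("pics/w3.png",bot.capture("wrist")[:,:,::-1])
u=np.array([-.196,-.981,0]);c=np.array([470.9,-290.2,0])
print(px(m,[c+[0,0,66],c+66*u+[0,0,74],c-66*u+[0,0,74]]))
E
```

```text
[ 452.9 -378.1  268. ] [-3.1 -0.   1.4] 6.5 29.990579187870026 55.21559704890412
[[276.9  89.3]
 [277.  163.7]
 [276.8   4.7]]
```

View pics/w3.png

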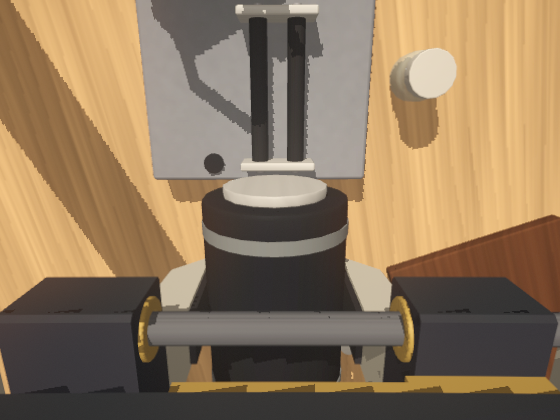

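Rollers appear at columns 250-268 and 287-305, near bracket centred (278,164), far bracket (278,10); predicted positions agree to within ~2 mm along and 1 mm across. The drum hangs straight in the grip.

Call:
{"name": "carry_out", "arguments": {
  "plan": [
    {"tx": 9, "ty": 43, "tz": -10, "rx": 0, "ry": 0, "rz": 0},
    {"tx": 9.5, "ty": 42.8, "tz": -10, "rx": 0, "ry": 0, "rz": 0},
    {"tx": 0, "ty": 0, "tz": -40, "rx": 0, "ry": 0, "rz": 0},
    {"tx": 0, "ty": 0, "tz": -40, "rx": 0, "ry": 0, "rz": 0},
    {"tx": 0, "ty": 0, "tz": -35, "rx": 0, "ry": 0, "rz": 0},
    {"tx": 0, "ty": 0, "tz": -25, "rx": 0, "ry": 0, "rz": 0},
    {"tx": 0, "ty": 0, "tz": -15, "rx": 0, "ry": 0, "rz": 0},
    {"tx": 0, "ty": 0, "tz": -8, "rx": 0, "ry": 0, "rz": 0},
    {"tx": 0, "ty": 0, "tz": -4, "rx": 0, "ry": 0, "rz": 0},
    {"tx": 0, "ty": 0, "tz": 0, "rx": 0, "ry": 0, "rz": 0},
    {"tx": 0, "ty": 0, "tz": 0, "rx": 0, "ry": 0, "rz": 0}
  ]
}}

```text
time: 7.65
tool_pos: [473.2, -293.0, 83.9]
tcp_rot: [3.14, 0.001, 1.373]
contact_force: [0.4, 0.9, -5.5]
grip_width: 55.3
finger_force: 30.0
```

Call:
{"name": "carry_out", "arguments": {
  "plan": [
    {"tx": -1, "ty": 0.5, "tz": -2, "rx": 0, "ry": 0, "rz": 0},
    {"tx": 0, "ty": 0, "tz": -2, "rx": 0, "ry": 0, "rz": 0},
    {"tx": 0, "ty": 0, "tz": -2, "rx": 0, "ry": 0, "rz": 0},
    {"tx": 0, "ty": 0, "tz": -1, "rx": 0, "ry": 0, "rz": 0},
    {"tx": 0, "ty": 0, "tz": 0, "rx": 0, "ry": 0, "rz": 0}
  ]
}}

```text
time: 8.15
tool_pos: [471.5, -292.2, 75.5]
tcp_rot: [-3.141, -0.0, 1.373]
contact_force: [0.6, 1.1, -4.5]
grip_width: 55.2
finger_force: 30.0
```

Call:
{"name": "carry_out", "arguments": {
  "plan": [
    {"tx": 0, "ty": 0, "tz": -1, "rx": 0, "ry": 0, "rz": 0},
    {"tx": 0, "ty": 0, "tz": -1, "rx": 0, "ry": 0, "rz": 0},
    {"tx": 0, "ty": 0, "tz": 0, "rx": 0, "ry": 0, "rz": 0}
  ]
}}

```text
time: 8.45
tool_pos: [471.5, -292.1, 73.6]
tcp_rot: [-3.141, -0.0, 1.373]
contact_force: [-0.2, 0.5, -4.7]
grip_width: 55.3
finger_force: 30.0
```

Call:
{"name": "carry_out", "arguments": {
  "plan": [
    {"tx": 0, "ty": 0, "tz": -1, "rx": 0, "ry": 0, "rz": 0},
    {"tx": 0, "ty": 0, "tz": 0, "rx": 0, "ry": 0, "rz": 0}
  ]
}}

```text
time: 8.65
tool_pos: [471.7, -292.2, 73.2]
tcp_rot: [3.141, 0.0, 1.373]
contact_force: [-1.1, 2.0, 2.1]
grip_width: 55.6
finger_force: 30.0
```

Call:
{"name": "carry_out", "arguments": {
  "plan": [
    {"tx": 0, "ty": 0, "tz": 0, "rx": 0, "ry": 0, "rz": 0},
    {"tx": 0, "ty": 0, "tz": 0, "rx": 0, "ry": 0, "rz": 0},
    {"tx": 0, "ty": 0, "tz": 0, "rx": 0, "ry": 0, "rz": 0},
    {"tx": 0, "ty": 0, "tz": 0, "rx": 0, "ry": 0, "rz": 0},
    {"tx": 0, "ty": 0, "tz": 0, "rx": 0, "ry": 0, "rz": 0},
    {"tx": 0, "ty": 0, "tz": 0, "rx": 0, "ry": 0, "rz": 0}
  ],
  "gripper": 0
}}

```text
time: 9.25
tool_pos: [471.7, -292.2, 72.7]
tcp_rot: [3.141, 0.0, 1.373]
contact_force: [0.1, -0.2, -0.3]
grip_width: 91.6
finger_force: 0.0
```

Call:
{"name": "carry_out", "arguments": {
  "plan": [
    {"tx": 0, "ty": 0, "tz": 15, "rx": 0, "ry": 0, "rz": 0},
    {"tx": 0, "ty": 0, "tz": 30, "rx": 0, "ry": 0, "rz": 0},
    {"tx": 0, "ty": 0, "tz": 45, "rx": 0, "ry": 0, "rz": 0},
    {"tx": 0, "ty": 0, "tz": 45, "rx": 0, "ry": 0, "rz": 0},
    {"tx": 0, "ty": 0, "tz": 45, "rx": 0, "ry": 0, "rz": 0},
    {"tx": 0, "ty": 0, "tz": 40, "rx": 0, "ry": 0, "rz": -0.1},
    {"tx": -8, "ty": 0, "tz": 20, "rx": 0, "ry": 0, "rz": -0.14},
    {"tx": -8, "ty": 15, "tz": 0, "rx": 0, "ry": 0, "rz": -0.14},
    {"tx": -8, "ty": 30, "tz": 0, "rx": 0, "ry": 0, "rz": -0.14},
    {"tx": -8, "ty": 30, "tz": 0, "rx": 0, "ry": 0, "rz": -0.14},
    {"tx": -8, "ty": 30, "tz": 0, "rx": 0, "ry": 0, "rz": -0.14}
  ]
}}

```text
time: 10.35
tool_pos: [431.0, -186.2, 312.7]
tcp_rot: [3.142, -0.0, 0.566]
contact_force: [0.0, -0.5, 0.2]
grip_width: 91.6
finger_force: 0.0
```

Call:
{"name": "carry_out", "arguments": {
  "plan": [
    {"tx": -8, "ty": 30, "tz": 0, "rx": 0, "ry": 0, "rz": -0.14},
    {"tx": 0, "ty": 15, "tz": 0, "rx": 0, "ry": 0, "rz": -0.14},
    {"tx": 0, "ty": 5, "tz": 0, "rx": 0, "ry": 0, "rz": -0.14},
    {"tx": 0, "ty": 0, "tz": 0, "rx": 0, "ry": 0, "rz": -0.14},
    {"tx": 0, "ty": 0, "tz": 0, "rx": 0, "ry": 0, "rz": -0.14},
    {"tx": 0, "ty": 0, "tz": 0, "rx": 0, "ry": 0, "rz": -0.07},
    {"tx": 0, "ty": 0, "tz": 0, "rx": 0, "ry": 0, "rz": 0},
    {"tx": 0, "ty": 0, "tz": 0, "rx": 0, "ry": 0, "rz": 0}
  ]
}}

```text
time: 11.15
tool_pos: [423.6, -137.2, 312.8]
tcp_rot: [3.142, -0.0, -0.195]
contact_force: [0.3, 0.0, 0.9]
grip_width: 91.7
finger_force: 0.0
```

```bash
python3 - <<'E'
from h import *
np.set_printoptions(precision=2,suppress=True)
o=bot.get_obs();print(o["tool_pos"],o["tcp_rot"],o["time"],o["joint_positions"])
m=bot.camera_model("wrist")
np.save("m3.npy",m,allow_pickle=True)
a=bot.capture("wrist")[:,:,::-1];cv2.imwrite("pics/w4.png",a)
cv2.imwrite("pics/top1.png",bot.capture("top")[:,:,::-1])
T=bot.camera_model("top")
print(onz(T,[(270+315/4.8,170+255/4.8)],175),px(m,[(451.8,-97.3,220)]))
E
```

```text
[ 423.56 -137.15  312.76] [ 3.14 -0.   -0.2 ] 11.15 [-0.49  0.13  1.56 -0.    1.45  1.28]
[[ 477.59 -137.07  175.  ]] [[210.61 190.49]]
```

View pics/w4.png

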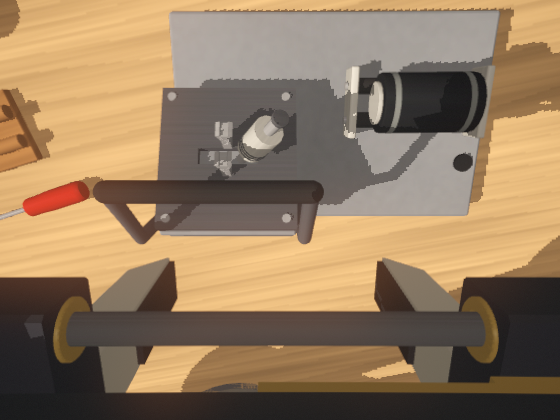

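The view shows the drum lying on the rollers at (430,102), handle bar (97-320, 191), lever cap at (280,118), collar from about (270,120) to (250,150), and the slot/teeth about (225,145). The collar estimate from the top ray agrees with the handle geometry: ~(477,-138,172).

```bash
cat >> h.py <<'E'
yaw=np.radians(-101.3)
U=np.array([np.cos(yaw),np.sin(yaw),0]); F=np.array([-U[1],U[0],0]) # F = front = -x_t
Zp=lambda tilt: np.array([0,0,np.cos(tilt)])+np.sin(tilt)*F
def leverdir(q,tilt=np.radians(28)): return np.cos(.4-q)*Zp(tilt)+np.sin(.4-q)*U
def toolR(q,tilt):
    d=leverdir(q,tilt); z=-d; y=np.cos(.4-q)*U-np.sin(.4-q)*Zp(tilt); return Ro.from_matrix(np.c_[np.cross(y,z),y,z])
def now():
    o=bot.get_obs(); return o["tool_pos"],Ro.from_euler("xyz",o["tcp_rot"]),o
def delta(pos,R):
    p,r,o=now(); return pos-p,(R*r.inv()).as_rotvec()
E
python3 - <<'E'
from h import *
np.set_printoptions(precision=3,suppress=True)
G=np.array([477,-138,172.]);t=np.radians(32)
d=leverdir(.02,t);print(F,d,toolR(.02,t).as_matrix())
tgt=G+104*d;print(tgt,delta(tgt,toolR(.02,t)))
E
```

```text
[ 0.981 -0.196  0.   ] [ 0.41  -0.46   0.788] [[ 0.832 -0.375 -0.41 ]
 [-0.166 -0.872  0.46 ]
 [-0.53  -0.315 -0.788]]
[ 519.629 -185.856  253.905] (array([ 96.064, -48.663, -58.828]), array([ 0.471,  0.469, -0.108]))
```

Call:
{"name": "carry_out", "arguments": {
  "plan": [
    {"tx": 12, "ty": -6, "tz": 0, "rx": 0.059, "ry": 0.0586, "rz": -0.0135},
    {"tx": 12, "ty": -6, "tz": 0, "rx": 0.059, "ry": 0.0586, "rz": -0.0135},
    {"tx": 12, "ty": -6, "tz": 0, "rx": 0.059, "ry": 0.0586, "rz": -0.0135},
    {"tx": 12, "ty": -6, "tz": 0, "rx": 0.059, "ry": 0.0586, "rz": -0.0135},
    {"tx": 12, "ty": -6, "tz": -15, "rx": 0.059, "ry": 0.0586, "rz": -0.0135},
    {"tx": 12, "ty": -6, "tz": -15, "rx": 0.059, "ry": 0.0586, "rz": -0.0135},
    {"tx": 12, "ty": -6, "tz": -15, "rx": 0.059, "ry": 0.0586, "rz": -0.0135},
    {"tx": 12, "ty": -6.7, "tz": -14, "rx": 0.059, "ry": 0.0586, "rz": -0.0135},
    {"tx": 0, "ty": 0, "tz": 0, "rx": 0, "ry": 0, "rz": 0},
    {"tx": 0, "ty": 0, "tz": 0, "rx": 0, "ry": 0, "rz": 0}
  ]
}}

```text
time: 12.25
tool_pos: [519.6, -186.1, 252.5]
tcp_rot: [-2.76, 0.561, -0.198]
contact_force: [-0.0, 0.7, 1.0]
grip_width: 91.6
finger_force: 0.0
```

```bash
python3 - <<'E'
from h import *
np.set_printoptions(precision=3,suppress=True)
G=np.array([477,-138,172.]);t=np.radians(32)
p,r,o=now();print(p,o["time"],o["joint_positions"],delta(G+104*leverdir(.02,t),toolR(.02,t)))
m=bot.camera_model("wrist")
np.save("m4.npy",m,allow_pickle=True)
a=bot.capture("wrist")[:,:,::-1];cv2.imwrite("pics/w5.png",a)
b=cv2.imread("pics/w4.png")
A=cv2.resize(a[120:300,180:380],(400,360),interpolation=cv2.INTER_CUBIC)
B=cv2.resize(b[90:180,190:290],(400,360),interpolation=cv2.INTER_CUBIC)
cv2.imwrite("pics/w5c.png",np.hstack([A,B]))
print(px(m,[G,G+34*leverdir(.02),G-94*leverdir(.02)]))
E
```

```text
[ 519.577 -186.1    252.459] 12.25 [-0.578  0.772  0.895  0.191  2.115  1.346] (array([0.052, 0.243, 1.446]), array([-0.002, -0.002,  0.001]))
[[275.194 215.459]
 [275.105 234.315]
 [275.358 180.663]]
```

View pics/w5c.png

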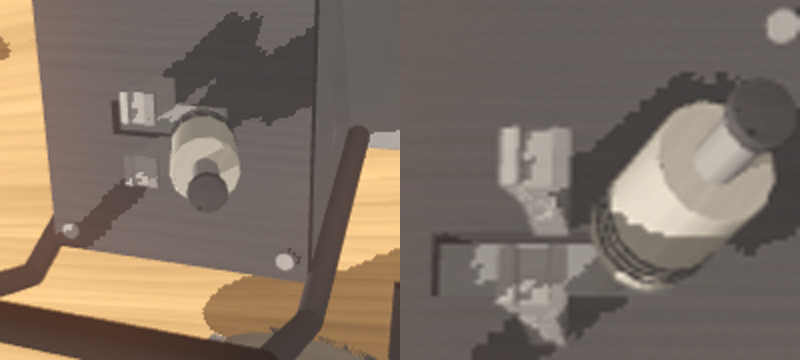

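Left (tilted close view): lever cap at (283.4,216), collar top around (283,208); right (earlier view): cap at (280.6,118), collar top face about (268,129.5). Triangulating.

```bash
python3 - <<'E'
from h import *
np.set_printoptions(precision=2,suppress=True)
m3=np.load("m3.npy",allow_pickle=True).item();m4=np.load("m4.npy",allow_pickle=True).item()
cap,e=tri(m3,(280.6,117.9),m4,(283.4,215.9));top,e2=tri(m3,(268,129.5),m4,(283,208))
print(cap,e,top,e2,(cap-top)/np.linalg.norm(cap-top),np.linalg.norm(cap-top))
d=leverdir(.02);print(d)
G=cap-34*d;P=cap-128*d;print("grip",G,"pivot",P,"handle rel pivot y_t",(np.array([451.8,-97.3,220])-P)@U, "cradle rel",(np.array([471.4,-292.3,90])-P)@U)
for n,m in(("w4",m3),("w5",m4)): print(n,px(m,[P+z*Zp(np.radians(28))+x*np.cross(U,Zp(np.radians(28))) for x,z in((-13.5,69),(13.5,69))]))
print(px(m3,[G,cap,P+60*d]),px(m4,[G,cap,P+60*d]))
E
```

```text
[ 487.95 -153.15  183.03] 0.2578717407354054 [ 479.82 -142.75  166.92] 2.0380531881075727 [ 0.39 -0.5   0.77] 20.826553908602683
[ 0.35 -0.45  0.82]
grip [ 475.89 -137.88  155.15] pivot [442.53 -95.66  78.07] handle rel pivot y_t -0.20337915051640204 cradle rel 187.17593483891983
w4 [[225.31 128.82]
 [224.48 158.27]]
w5 [[250.22 173.31]
 [251.86 204.76]]
[[264.53 135.04]
 [280.44 117.82]
 [251.51 149.1 ]] [[282.71 199.91]
 [283.58 215.98]
 [282.02 187.08]]
```

```bash
cat >> h.py <<'E'
P=np.array([442.5,-95.7,78.1])
def tcp(q,s,tilt,off=0): # grasp point at 94+s on lever, off = extra along lever
    return P+(94+s+off)*leverdir(q)-18.8*leverdir(q,tilt)
E
python3 - <<'E'
from h import *
np.set_printoptions(precision=1,suppress=True)
H=np.array([451.8,-97.3,220])
for td in (30,32,35):
  t=np.radians(td)
  for q in (.02,.4,.78):
    R=toolR(q,t).as_matrix();g=tcp(q,15,t)+18.8*leverdir(q,t)
    L=(H+np.linspace(-75,75,7)[:,None]*U-g)@R
    print(td,q,"x",L[:,0],"y",L[:,1],"back",-L[:,2])
t=np.radians(32)
np.set_printoptions(precision=3,suppress=True)
for off in (40,1): print(off,tcp(.02,0,t,off),delta(tcp(.02,0,t,off),toolR(.02,t)))
for q in np.arange(.02,.85,.08): print(round(q,2),tcp(q,15,t),(toolR(q+.08,t)*toolR(q,t).inv()).as_rotvec())
E
```

```text
30 0.02 x [-59.2 -59.2 -59.2 -59.2 -59.2 -59.2 -59.2] y [-117.2  -94.   -70.8  -47.6  -24.4   -1.2   22.1] back [-18.4  -9.1   0.2   9.5  18.7  28.   37.3]
30 0.4 x [-59. -59. -59. -59. -59. -59. -59.] y [-75.3 -50.3 -25.3  -0.3  24.7  49.7  74.7] back [18.7 18.7 18.7 18.7 18.7 18.7 18.7]
30 0.78 x [-59.2 -59.2 -59.2 -59.2 -59.2 -59.2 -59.2] y [-22.5   0.7  23.9  47.1  70.3  93.6 116.8] back [ 37.5  28.2  18.9   9.7   0.4  -8.9 -18.2]
32 0.02 x [-60.1 -60.1 -60.1 -60.1 -60.1 -60.1 -60.1] y [-116.5  -93.2  -70.   -46.8  -23.6   -0.4   22.8] back [-20.3 -11.   -1.7   7.5  16.8  26.1  35.3]
32 0.4 x [-59.6 -59.6 -59.6 -59.6 -59.6 -59.6 -59.6] y [-75.3 -50.3 -25.3  -0.3  24.7  49.7  74.7] back [16.6 16.6 16.6 16.6 16.6 16.6 16.6]
32 0.78 x [-60.1 -60.1 -60.1 -60.1 -60.1 -60.1 -60.1] y [-23.3  -0.1  23.1  46.3  69.6  92.8 116. ] back [ 35.5  26.3  17.    7.7  -1.6 -10.8 -20.1]
35 0.02 x [-61.3 -61.3 -61.3 -61.3 -61.3 -61.3 -61.3] y [-115.3  -92.1  -68.9  -45.6  -22.4    0.8   24. ] back [-23.2 -14.   -4.7   4.6  13.9  23.1  32.4]
35 0.4 x [-60.4 -60.4 -60.4 -60.4 -60.4 -60.4 -60.4] y [-75
[... 340 characters left out ...]
5 -129.719  141.19 ] (array([ -51.076,   56.087, -113.235]), array([0.   , 0.001, 0.001]))
0.02 [ 473.473 -136.007  152.67 ] [-0.067  0.013  0.042]
0.1 [ 475.883 -129.553  154.812] [-0.067  0.013  0.042]
0.18 [ 478.08  -122.883  156.463] [-0.067  0.013  0.042]
0.26 [ 480.049 -116.039  157.612] [-0.067  0.013  0.042]
0.34 [ 481.779 -109.064  158.253] [-0.067  0.013  0.042]
0.42 [ 483.256 -102.004  158.382] [-0.067  0.013  0.042]
0.5 [484.474 -94.904 157.997] [-0.067  0.013  0.042]
0.58 [485.422 -87.809 157.101] [-0.067  0.013  0.042]
0.66 [486.097 -80.764 155.699] [-0.067  0.013  0.042]
0.74 [486.492 -73.815 153.801] [-0.067  0.013  0.042]
0.82 [486.606 -67.006 151.419] [-0.067  0.013  0.042]
```

Call:
{"name": "carry_out", "arguments": {
  "plan": [
    {"tx": -12.4, "ty": 12.9, "tz": -27.1, "rx": 0, "ry": 0, "rz": 0},
    {"tx": -12.4, "ty": 12.9, "tz": -27.1, "rx": 0, "ry": 0, "rz": 0},
    {"tx": -12.4, "ty": 12.8, "tz": -27, "rx": 0, "ry": 0, "rz": 0},
    {"tx": -4.6, "ty": 5.8, "tz": -10.7, "rx": 0, "ry": 0, "rz": 0},
    {"tx": -4.6, "ty": 5.8, "tz": -10.7, "rx": 0, "ry": 0, "rz": 0},
    {"tx": -4.6, "ty": 5.9, "tz": -10.6, "rx": 0, "ry": 0, "rz": 0},
    {"tx": 0, "ty": 0, "tz": 0, "rx": 0, "ry": 0, "rz": 0},
    {"tx": 0, "ty": 0, "tz": 0, "rx": 0, "ry": 0, "rz": 0}
  ],
  "gripper": 0.25
}}

```text
time: 13.1
tool_pos: [469.0, -129.9, 142.8]
tcp_rot: [-2.763, 0.555, -0.199]
contact_force: [-0.0, -0.3, -1.1]
grip_width: 68.8
finger_force: 0.0
```

```bash
python3 - <<'E'
from h import *
np.set_printoptions(precision=2,suppress=True)
t=np.radians(32);p,r,o=now()
print(p,delta(tcp(.02,0,t,1),toolR(.02,t)),o["contact_force"],o["grip_width"])
cv2.imwrite("pics/w6.png",bot.capture("wrist")[:,:,::-1])
E
```

```text
[ 469.04 -129.87  142.79] (array([-0.54,  0.15, -1.6 ]), array([0., 0., 0.])) [-0.04 -0.26 -1.11] 68.79642074817792
```

View pics/w6.png

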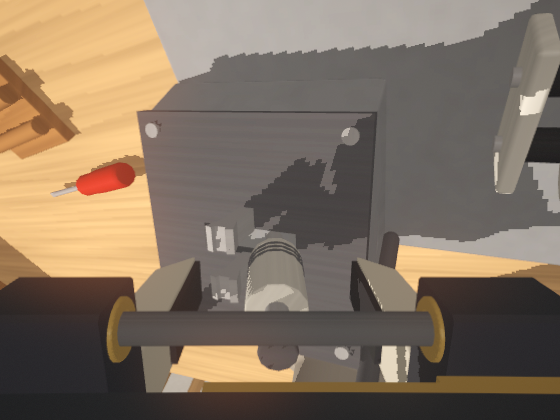

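The collar (276,275) sits midway between the open fingers, clear of the handle. Close.

Call:
{"name": "carry_out", "arguments": {
  "plan": [
    {"tx": 0, "ty": 0, "tz": 0, "rx": 0, "ry": 0, "rz": 0},
    {"tx": 0, "ty": 0, "tz": 0, "rx": 0, "ry": 0, "rz": 0},
    {"tx": 0, "ty": 0, "tz": 0, "rx": 0, "ry": 0, "rz": 0},
    {"tx": 0, "ty": 0, "tz": 0, "rx": 0, "ry": 0, "rz": 0},
    {"tx": 0, "ty": 0, "tz": 0, "rx": 0, "ry": 0, "rz": 0},
    {"tx": 0, "ty": 0, "tz": 0, "rx": 0, "ry": 0, "rz": 0},
    {"tx": 0, "ty": 0, "tz": 0, "rx": 0, "ry": 0, "rz": 0},
    {"tx": 0, "ty": 0, "tz": 0, "rx": 0, "ry": 0, "rz": 0}
  ],
  "gripper": 1
}}

```text
time: 13.95
tool_pos: [468.8, -129.4, 140.6]
tcp_rot: [-2.76, 0.559, -0.198]
contact_force: [1.3, 2.2, 0.2]
grip_width: 25.7
finger_force: 29.9
```

Call:
{"name": "carry_out", "arguments": {
  "plan": [
    {"tx": 1.1, "ty": -1.3, "tz": 2.5, "rx": 0, "ry": 0, "rz": 0},
    {"tx": 1.1, "ty": -1.3, "tz": 2.5, "rx": 0, "ry": 0, "rz": 0},
    {"tx": 1.1, "ty": -1.4, "tz": 2.5, "rx": 0, "ry": 0, "rz": 0},
    {"tx": 1.1, "ty": -1.4, "tz": 2.5, "rx": 0, "ry": 0, "rz": 0},
    {"tx": 0.9, "ty": -1.2, "tz": 2.1, "rx": 0, "ry": 0, "rz": 0},
    {"tx": 0, "ty": 0, "tz": 0, "rx": 0, "ry": 0, "rz": 0},
    {"tx": 0, "ty": 0, "tz": 0, "rx": 0, "ry": 0, "rz": 0}
  ]
}}

```text
time: 14.65
tool_pos: [473.9, -136.3, 152.6]
tcp_rot: [-2.761, 0.559, -0.199]
contact_force: [1.1, 4.1, -3.1]
grip_width: 25.7
finger_force: 29.9
```

```bash
python3 - <<'E'
from h import *
np.set_printoptions(precision=2,suppress=True)
t=np.radians(32);p,r,o=now()
print(p,o["time"],o["grip_width"],o["contact_force"],o["contact_force"]@leverdir(.02))
for q in (0,.02,.04): print(q,delta(tcp(q,15,t,1),toolR(q,t)))
E
```

```text
[ 473.87 -136.29  152.59] 14.65 25.656211104262844 [ 1.05  4.12 -3.1 ] -4.018303135985688
0 (array([-0.68, -1.76,  0.28]), array([ 0.02, -0.  , -0.01]))
0.02 (array([-0.04, -0.17,  0.9 ]), array([-0., -0.,  0.]))
0.04 (array([0.59, 1.44, 1.49]), array([-0.02,  0.  ,  0.01]))
```

Call:
{"name": "carry_out", "arguments": {
  "plan": [
    {"tx": 2.4, "ty": 6.5, "tz": 2.1, "rx": -0.067, "ry": 0.013, "rz": 0.042},
    {"tx": 2.2, "ty": 6.7, "tz": 1.7, "rx": -0.067, "ry": 0.013, "rz": 0.042},
    {"tx": 2.0, "ty": 6.9, "tz": 1.2, "rx": -0.067, "ry": 0.013, "rz": 0.042},
    {"tx": 1.75, "ty": 7.05, "tz": 0.65, "rx": -0.067, "ry": 0.013, "rz": 0.042},
    {"tx": 1.5, "ty": 7.1, "tz": 0.15, "rx": -0.067, "ry": 0.013, "rz": 0.042},
    {"tx": 0, "ty": 0, "tz": 0, "rx": 0, "ry": 0, "rz": 0}
  ]
}}

```text
time: 15.25
tool_pos: [483.8, -100.9, 158.5]
tcp_rot: [3.117, 0.556, -0.199]
contact_force: [-2.4, 0.4, -4.5]
grip_width: 25.3
finger_force: 30.0
```

```bash
python3 - <<'E'
from h import *
np.set_printoptions(precision=3,suppress=True)
t=np.radians(32);p,r,o=now()
print(p,o["time"],o["grip_width"],o["contact_force"],o["contact_force"]@leverdir(.42))
for q in (.42,.78): print(q,delta(tcp(q,15,t,1),toolR(q,t)))
E
```

```text
[ 483.847 -100.922  158.486] 15.25 25.337616404861205 [-2.383  0.374 -4.458] -5.068432135557916
0.42 (array([-0.126, -1.155,  0.779]), array([ 0.005,  0.001, -0.001]))
0.78 (array([ 3.238, 30.81 , -4.996]), array([-0.295,  0.061,  0.19 ]))
```

Call:
{"name": "carry_out", "arguments": {
  "plan": [
    {"tx": 1.2, "ty": 7.1, "tz": -0.2, "rx": -0.067, "ry": 0.014, "rz": 0.043},
    {"tx": 0.95, "ty": 7.1, "tz": -0.8, "rx": -0.067, "ry": 0.014, "rz": 0.043},
    {"tx": 0.65, "ty": 7.0, "tz": -1.3, "rx": -0.067, "ry": 0.014, "rz": 0.043},
    {"tx": 0.35, "ty": 6.5, "tz": -1.6, "rx": -0.065, "ry": 0.014, "rz": 0.042},
    {"tx": 0.1, "ty": 3.1, "tz": -1.1, "rx": -0.029, "ry": 0.005, "rz": 0.019},
    {"tx": 0, "ty": 0, "tz": 0, "rx": 0, "ry": 0, "rz": 0},
    {"tx": 0, "ty": 0, "tz": 0, "rx": 0, "ry": 0, "rz": 0}
  ]
}}

```text
time: 15.95
tool_pos: [486.7, -71.7, 153.3]
tcp_rot: [2.767, 0.558, -0.2]
contact_force: [-2.7, 3.4, -3.4]
grip_width: 25.3
finger_force: 30.0
```

```bash
python3 - <<'E'
from h import *
np.set_printoptions(precision=3,suppress=True)
t=np.radians(32);p,r,o=now()
print(p,o["time"],o["grip_width"],o["contact_force"],o["contact_force"]@leverdir(.78))
print(delta(tcp(.78,15,t,1),toolR(.78,t)),delta(tcp(.78,0,t,1),toolR(.78,t)), leverdir(.78))
E
```

```text
[486.664 -71.706 153.329] 15.95 25.282042595060826 [-2.669  3.357 -3.417] -3.2023982171195855
(array([0.421, 1.594, 0.161]), array([-0.005,  0.001,  0.006])) (array([ -7.082,  -2.581, -12.139]), array([-0.005,  0.001,  0.006])) [0.5   0.278 0.82 ]
```

Call:
{"name": "carry_out", "arguments": {
  "plan": [
    {"tx": -1.6, "ty": -0.5, "tz": -3, "rx": 0, "ry": 0, "rz": 0},
    {"tx": -1.8, "ty": -0.7, "tz": -3, "rx": 0, "ry": 0, "rz": 0},
    {"tx": -1.8, "ty": -0.7, "tz": -3, "rx": 0, "ry": 0, "rz": 0},
    {"tx": -1.8, "ty": -0.7, "tz": -3, "rx": 0, "ry": 0, "rz": 0},
    {"tx": 0, "ty": 0, "tz": 0, "rx": 0, "ry": 0, "rz": 0},
    {"tx": 0, "ty": 0, "tz": 0, "rx": 0, "ry": 0, "rz": 0}
  ]
}}

```text
time: 16.55
tool_pos: [479.9, -74.5, 141.7]
tcp_rot: [2.764, 0.557, -0.2]
contact_force: [-3.0, -2.6, 1.3]
grip_width: 25.4
finger_force: 30.0
```

Call:
{"name": "carry_out", "arguments": {
  "plan": [
    {"tx": 0, "ty": 0, "tz": 0, "rx": 0, "ry": 0, "rz": 0},
    {"tx": 0, "ty": 0, "tz": 0, "rx": 0, "ry": 0, "rz": 0},
    {"tx": 0, "ty": 0, "tz": 0, "rx": 0, "ry": 0, "rz": 0},
    {"tx": 0, "ty": 0, "tz": 0, "rx": 0, "ry": 0, "rz": 0},
    {"tx": 0, "ty": 0, "tz": 0, "rx": 0, "ry": 0, "rz": 0}
  ],
  "gripper": 0.25
}}

```text
time: 17.05
tool_pos: [480.2, -73.8, 141.4]
tcp_rot: [2.765, 0.557, -0.199]
contact_force: [-0.3, -0.4, 0.1]
grip_width: 61.2
finger_force: 0.0
```

Call:
{"name": "carry_out", "arguments": {
  "plan": [
    {"tx": 5, "ty": 2.8, "tz": 8.2, "rx": 0, "ry": 0, "rz": 0},
    {"tx": 10, "ty": 5.6, "tz": 16.4, "rx": 0, "ry": 0, "rz": 0},
    {"tx": 15, "ty": 8.4, "tz": 24.6, "rx": 0, "ry": 0, "rz": 0},
    {"tx": 15, "ty": 8.4, "tz": 24.6, "rx": 0, "ry": 0, "rz": 0},
    {"tx": 10, "ty": 5.6, "tz": 16.4, "rx": 0, "ry": 0, "rz": 0},
    {"tx": 0, "ty": 0, "tz": 0, "rx": 0, "ry": 0, "rz": 0},
    {"tx": 0, "ty": 0, "tz": 0, "rx": 0, "ry": 0, "rz": 0}
  ]
}}

```text
time: 17.75
tool_pos: [534.9, -43.0, 231.3]
tcp_rot: [2.765, 0.557, -0.199]
contact_force: [-1.1, 0.4, 0.8]
grip_width: 68.8
finger_force: 0.0
```

```bash
python3 - <<'E'
from h import *
np.set_printoptions(precision=1,suppress=True)
p,r,o=now();print(p,o["time"],o["contact_force"])
m=bot.camera_model("wrist");a=bot.capture("wrist")[:,:,::-1].copy()
for q in (.66,.8):
  d=leverdir(q);print(q,px(m,[P+128*d,P+104*d,P+60*d]))
b=bot.capture("top")[:,:,::-1]
cv2.imwrite("pics/w7.png",np.hstack([cv2.resize(a[100:300,180:380],(400,400),interpolation=cv2.INTER_CUBIC),cv2.resize(b[140:280,300:440],(400,400),interpolation=cv2.INTER_CUBIC)]))
E
```

```text
[534.9 -43.  231.3] 17.75 [-1.1  0.4  0.8]
0.66 [[303.3 228.3]
 [296.7 214.5]
 [287.2 194.6]]
0.8 [[273.8 228.1]
 [274.9 214.3]
 [276.4 194.5]]
```

View pics/w7.png

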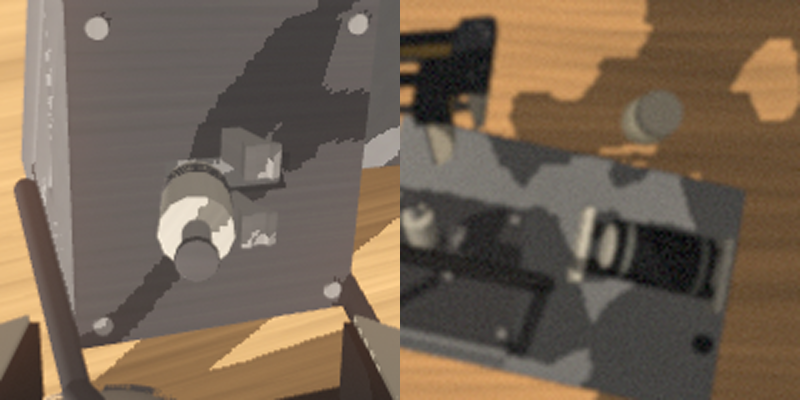

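The lever cap at crop (197,260) → px (278.5,230) puts the lever at about 0.78 rad. The collar sits the same distance from the cap as before the pull, so it is fully down. The drum still lies between the brackets, and the jar hasn't moved.

```bash
python3 -c "
from plant import bot
print(bot.close_job())"
```

```text
the job is handed in; nothing more can be done
None
```

I handed in the job at about 18 s of the 61 s. The last pictures show the drum on the rollers, the lever past the teeth at about 0.78 rad with the collar down, and the jar in place; I didn't re-measure the tub and screwdriver, and no verdict came back.

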